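# Pull out the sharpening tray and hook it open

## Task

Get the little chest on the polisher's bench ready for sharpening: pull its upper tray (the one with the bar handle) all the way out to its stop, and then swing the upright steel hook on top of the chest forward and down until its claw sits fully home over the steel staple on the tray's front board, so that the tray is locked out. Leave the lower drawer shut and do not disturb the cup, brush, tin and wooden block.

Things in the scene. Friction and masses are not known exactly. Their poses are not given: they have to be found in the camera images.
- chest: Dark-wood chest, 240 x 240 mm, 130 mm tall, fixed. Origin: centre of its underside. Its -x is its front and the way the tray comes out (to the robot), +y its left seen from the robot, z up. Carcass front at x = -120 mm; before it the 15 mm front boards of the upper tray (68 to 124 mm above the bench) and of a plain lower drawer.
- tray (a joint): How far the upper tray is out (m): 0 = shut, 0.120 = at its stop. About 2 N of friction; stays where left; starts 0 to 0.02 open. Inside 200 mm wide, floor 76 mm and side walls 110 mm above the bench; a whetstone (up to 102 mm) lies at its middle and right; below the closed hook it is empty.
- tray_handle (a point): Middle of the tray's steel bar handle: round bar 11 mm thick, 110 mm long, along the chest's y, its axis 35 mm before the tray's front board (29 mm free behind the bar), 100 mm above the bench (30 mm below the chest's top), 25 mm to the right (-y) of the chest's middle line. Moves with the tray; axes as the chest's.
- hook (a joint): Angle of the hook (rad): 0 = level, pointing out of the chest's front, claw fully home over the staple (its end stop); pi/2 = upright; starts at 1.6 to 2.0, leaning back. Stiff hinge (0.09 N m, under 2 N at hook_grip): it stays where left and does not fall by itself. If the tray is over 5 mm short of its stop a tooth lands on the staple and the hook stops near 0.08.
- hook_pivot (a point): Hinge pin of the hook, at the front edge of the chest's top, 158 mm above the bench, at x = -118, y = +75 mm in the chest's frame. The hook turns about the chest's y axis through this point.
- hook_grip (a point): Point to pinch on the hook, a straight steel bar 10 mm wide (chest's y), 12 mm deep, 146 mm long from its pivot: mid-section, 105 mm from the pivot, 41 mm from the end. Claw: two 11 mm teeth, 17 mm gap, underneath, 130 mm from the pivot. At hook angle a it lies 105*cos(a) mm before (-x) and 105*sin(a) mm above the pivot. A bar pinched across its width can turn between the pads.
- catch_pin (a point): Middle of the cross pin of the steel staple (pin 6 mm thick along the chest's y, legs 24 mm apart) that stands on the tray's front board, 148 mm above the bench. Moves with the tray. With the tray at its stop it lies under the claw of the level hook.
- lower_drawer (a joint): How far the lower drawer is out (m): 0 = shut. Leave it shut.
- cup: Blue ceramic cup, 76 mm across, 75 mm tall, standing on the bench left of the chest. Bystander. Origin: centre of its underside.
- brush: Hand brush lying on the bench right of the tray. Bystander.
- tin: Brass-coloured tin with a white lid, 48 mm across, 60 mm tall, standing on the right half of the chest's top. Bystander. Origin: centre of its underside.
- block: Pale wooden block, 90 x 50 x 35 mm, lying on the bench left of the chest. Bystander. Origin: centre of its underside.

How it is judged:
By the outcome, as a careful person would: the job done as asked, in the order asked, and still so for the second after the job is handed in, with the robot touching nothing.
It also fails if it takes over 51 s, if anything falls off the work surface, if the arm or the gripper's body presses on something with over 40 N, if the wrist force passes 120 N, or if a joint passes its speed limit or range.

## Robot

A 6-joint arm with a two-finger parallel gripper is mounted at the origin on the work surface. World frame = base frame: x ahead of the robot, y to its left, z up, the work surface at z = 0. Lengths are in m, angles in degrees, forces in N, time in s.
With the tool pointing down it reaches from about 0.25 to 0.725 m from the base axis. Payload 9.7 kg.
Tool frame: the origin (TCP) lies between the finger pads; the fingertips stand bot.tcp_to_tips ahead of it and the grasp point (between the pads) lies 2 mm behind it (bot.tcp_to_tips is the distance from the TCP to the fingertips, in m); z points along the fingers, y is the line along which they close (so a half turn about z gives the same grasp; the last joint's range is limited). The gripper opens to 85 mm and grips with 20 to 120 N. Pads are 22 mm wide; open, the fingers measure 114 mm over their backs; the gripper's body (76 mm by 85 mm) begins 54 mm behind the grasp point. The pads swing forward as they close: fully open they stand 13 mm farther back than shut.
Start: joints at [74.771, 4.979, 10.078, 95.1, 0, 90], TCP at [0.144, 0.531, 0.248] pointing down, gripper open.
Joint ranges: [-179.16, 179.16], [-48.56, 103.87], [-65.8, 70.77], [-126.05, 130.52], [-82.76, 87.17], [-180, 180]. Speed limits (degrees/s): [127.2, 127.2, 147.25, 180, 180, 180].

## Interface

Orientations are given as [roll, pitch, yaw] about the fixed x, y, z axes, in that order (R = Rz(yaw) Ry(pitch) Rx(roll)).
In Python, from workcell import sensors, camera, camera_params, bot gives the robot as it stands.
- The arm moves only by the tool apply_moves, never from a script. Its argument "motion" is a list of rows, each an object with "jaw": the opening, from -1 (shut) to 1 (fully open); "xyz": the shift along the tool's x, y, z in mm, a list of three; "twist": the turn about the tool's z in rad. A call has 1 to 5 rows; each row is the pose to reach, as a shift and turn from the pose commanded when the call began, along the tool's axes at that moment; what a row does not reach only later rows make up. A row lasts 1/8 s, in which the tool goes at most 62.5 mm and 10.7 degrees, less where a joint would pass 70% of its speed; a pose out of reach is approached as far as the arm can. A call with a gripper value outside its range is refused whole. The fingers move at their own pace and stop on an object; "grip_force" is the grip in N (left out, the last holds). Time passes only in rows, so rows that repeat a pose let the fingers close. It gives the time, the measured TCP pose, the force, the opening and the grip force at its end, in the units of the state.
- sensors.get_obs(): the state, without advancing time (a new reading comes with each control period).
- camera(name): name is "scene" or "top"; returns (picture, depth): 480x640x3 uint8, red, green, blue; 480x640 float32, m along the optical axis (not along the pixel's ray), 0 where there is no reading.
- camera_params(name): a dict with "mtx" (3x3 intrinsics, pixels), "rvec" (rotation vector, rad) and "tvec" (3), from world to camera coordinates, as OpenCV has them. Camera axes: x right, y down, z forward; pixel columns grow to the right and rows downward; lengths in m; the calibration is good to about 2 mm. A picture is of the moment at which its call begins. camera_params takes no time and is no camera call.
- bot.job_done(): hands the job in; it is judged then, once.
The state is a dict: "time": time; "q": joint angles; "qd": joint speeds; "joint_efforts": joint torques, N m; "ee_pos": TCP position; "tcp_rot": TCP orientation; "wrist_force": force on the tool from outside, world axes, zero at the start; "torque": the same for the moment, N m; "opening": finger opening in m; "grasp_force": force on a finger pad.
Only numpy, scipy, OpenCV 4.12 (cv2) and the standard library are available. Lean on these libraries where they do the work, as an engineer would, in place of code of your own. Each camera call takes 0.05 s, during which the arm holds its last target. There are 200 camera calls.

## Working session

There is one attempt and no reset: what is moved stays moved. The work goes in short steps, Python scripts to look and compute and a tool call to move; the robot and the scene stay as the last step left them, time stands still between calls to the robot, and variables do not carry over. Pictures are saved under pics/ and viewed, at most 10 in all, crops included, and the job is handed in when it is done.

Besides the shell and the picture viewer there is one more tool, called after "Call:" as name(argument=value, ...) on one line, values as JSON. apply_moves: Moves the arm, as the interface text tells. Its arguments: {"type":"object","properties":{"motion":{"type":"array","items":{"type":"object","properties":{"jaw":{"type":"number"},"xyz":{"type":"array","items":{"type":"number"}},"twist":{"type":"number"}}}},"grip_force":{"type":"number"}},"required":["motion"]}

```bash
ls; mkdir -p pics; python3 - <<'E'
from workcell import sensors,camera,camera_params,bot
import cv2,numpy as np
print(sensors.get_obs(),bot.tcp_to_tips)
for n in("scene","top"):
    p,d=camera(n); cv2.imwrite(f"pics/{n}0.png",p[:,:,::-1]); np.savez(f"pics/{n}0.npz",p=p,d=d); print(n,camera_params(n))
E
```

```text
pics
{'time': 0.0, 'q': array([7.47709704e+01, 5.01225910e+00, 1.00337058e+01, 9.50990051e+01,
       2.47188071e-03, 8.99995836e+01]), 'qd': array([ 0.00042011,  0.02604135, -0.03581012,  0.04970679,  0.00647982,
        0.07114018]), 'joint_efforts': array([ 9.78157404e-04, -5.20388567e+01,  4.64802682e+01,  1.62617338e-02,
        8.89559283e-05,  1.52024313e-05]), 'ee_pos': array([0.14440784, 0.53049082, 0.24756523]), 'tcp_rot': array([-1.79922442e+02, -2.47244204e-03,  1.64771383e+02]), 'wrist_force': array([ 0.06976435, -0.03699511, -0.17110786]), 'torque': array([-0.00717469, -0.01445354,  0.04951758]), 'grasp_force': 0.0, 'opening': 0.08531242847790353} 0.017
scene {'mtx': array([[492.22016285,   0.        , 322.54535037],
       [  0.        , 492.22016285, 239.03344525],
       [  0.        ,   0.        ,   1.        ]]), 'rvec': array([ 2.17522019,  0.78686532, -0.35088426]), 'tvec': array([-0.44144494, -0.19292136,  1.45526759])}
top {'mtx': array([[572.016391  ,   0.        , 316.33299353],
       [  0.        , 572.016391  , 245.92486605],
       [  0.        ,   0.        ,   1.        ]]), 'rvec': array([ 2.08902712, -2.1316178 ,  0.18004375]), 'tvec': array([-0.00886494,  0.62746087,  1.25725727])}
```

View pics/scene0.png

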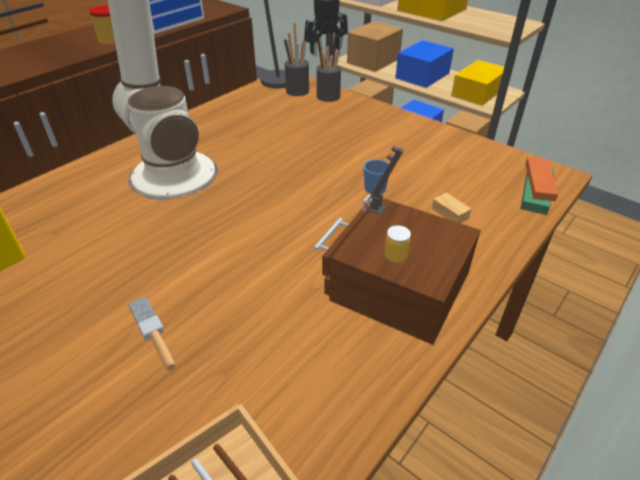

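View pics/top0.png

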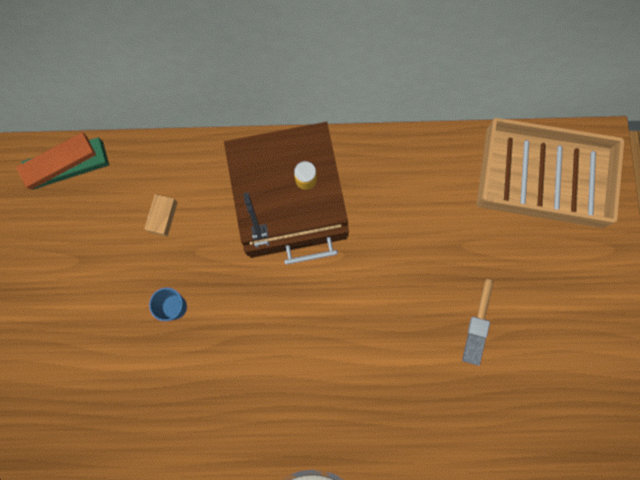

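The scene view shows the chest with the hook upright at about (375,205)-(398,152) and the handle at (318,247)-(345,222). In the top view the chest's corners are at (225,140), (327,123), (348,235) and (245,255), and the handle runs from (285,262) to (335,253).

```bash
cat > h.py <<'E'
import cv2,numpy as np
from workcell import camera_params
def cloud(n,d):
    c=camera_params(n);R=cv2.Rodrigues(c["rvec"])[0];K=c["mtx"]
    v,u=np.mgrid[:480,:640]
    P=np.stack([(u-K[0,2])/K[0,0]*d,(v-K[1,2])/K[1,1]*d,d],-1)
    return (P-c["tvec"])@R
def plane(n,uv,z):
    c=camera_params(n);R=cv2.Rodrigues(c["rvec"])[0];K=c["mtx"]
    uv=np.atleast_2d(uv).astype(float);r=np.c_[(uv-K[:2,2])/K[0,0],np.ones(len(uv))]@R
    o=-R.T@c["tvec"];return o+r*((z-o[2])/r[:,2])[:,None]
E
python3 - <<'E'
from h import *
f=np.load("pics/top0.npz");p,d=f["p"],f["d"];X=cloud("top",d);z=X[...,2]
roi=np.zeros(z.shape,bool);roi[110:275,210:360]=1
m=(roi&(abs(z-.13)<.01)).astype(np.uint8)
cs=max(cv2.findContours(m,0,2)[0],key=cv2.contourArea)
r=cv2.minAreaRect(cs);b=cv2.boxPoints(r);print("top z med",np.median(z[m>0]),"box px",b.round(1).tolist());print(plane("top",b,.13).round(4))
hsv=cv2.cvtColor(p,cv2.COLOR_RGB2HSV)
g=(hsv[...,1]<60)&(hsv[...,2]>120)
hm=g.copy();hm[:248]=0;hm[270:]=0;hm[:,:278]=0;hm[:,345:]=0
q=np.argwhere(hm)[:,::-1];print("handle n",len(q))
w=plane("top",q,.103)
r=cv2.minAreaRect(w[:,:2].astype(np.float32));print("handle rect",r,np.median(z[hm]))
# bar only
ctr,_,ang=cv2.fitLine(w[:,:2].astype(np.float32),cv2.DIST_HUBER,0,.01,.01)[:2].ravel()[:2],0,0;L=cv2.fitLine(w[:,:2].astype(np.float32),cv2.DIST_HUBER,0,.01,.01).ravel();print("line",L)
for n in("top","scene"):
    f=np.load(f"pics/{n}0.npz");X=cloud(n,f["d"]);Z=X[...,2]
    k=(Z>.165)&(Z<.33)&(X[...,0]>.35)&(X[...,0]<.75)&(X[...,1]>-.2)&(X[...,1]<.3)
    if n=="top": k[:180]=0
    P=X[k]; px=np.argwhere(k)[:,::-1]
    print(n,len(P)); o=np.argsort(P[:,2]); 
    for i in o[::max(1,len(o)//14)]: print(px[i],P[i].round(3))
E
```

```text
top z med 0.1288737036146511 box px [[221.39999389648438, 140.6999969482422], [328.5, 120.0], [348.20001220703125, 222.1999969482422], [241.10000610351562, 242.89999389648438]]
[[ 0.8617  0.1881  0.13  ]
 [ 0.9047 -0.0559  0.13  ]
 [ 0.665  -0.0939  0.13  ]
 [ 0.6241  0.1415  0.13  ]]
handle n 313
handle rect ((0.5974692106246948, -0.010194569826126099), (0.1154070496559143, 0.03386152908205986), 88.71402740478516) 0.10305833520758438
line [ 0.13510774 -0.9908309   0.59283864  0.01567199]
top 342
[258 235] [0.633 0.1   0.165]
[262 231] [0.641 0.091 0.168]
[259 233] [0.636 0.097 0.172]
[312 180] [ 0.748 -0.017  0.178]
[302 181] [0.745 0.004 0.182]
[258 222] [0.656 0.097 0.191]
[255 225] [0.646 0.101 0.205]
[255 220] [0.653 0.1   0.22 ]
[252 217] [0.656 0.104 0.233]
[251 213] [0.661 0.104 0.247]
[250 206] [0.669 0.103 0.27 ]
[250 208] [0.664 0.102 0.275]
[247 197] [0.681 0.106 0.292]
[248 193] [0.688 0.103 0.295]
[247 195] [0.683 0.105 0.298]
scene 430
[374 197] [0.643 0.094 0.165]
[376 194] [0.645 0.098 0.172]
[379 191] [0.652 0.097 0.184]
[378 188] [0.649 0.097 0.191]
[379 183] [0.648 0.1   0.202]
[382 180] [0.656 0.099 0.213]
[387 176] [0.666 0.101 0.228]
[388 172] [0.669 0.099 0.24 ]
[389 168] [0.67  0.098 0.251]
[393 164] [0.677 0.1   0.262]
[390 159] [0.669 0.101 0.271]
[389 154] [0.661 0.109 0.276]
[396 154] [0.68  0.103 0.286]
[402 152] [0.691 0.107 0.293]
[394 146] [0.668 0.112 0.296]
```

```bash
python3 - <<'E'
import cv2
a=cv2.imread("pics/top0.png")[110:275,210:360];b=cv2.imread("pics/scene0.png")[135:345,300:490]
a=cv2.resize(a,(400,440),interpolation=2);b=cv2.resize(b,(398,440),interpolation=2)
cv2.imwrite("pics/crop0.png",cv2.hconcat([a,b]))
E
```

```text
(no output)
```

View pics/crop0.png

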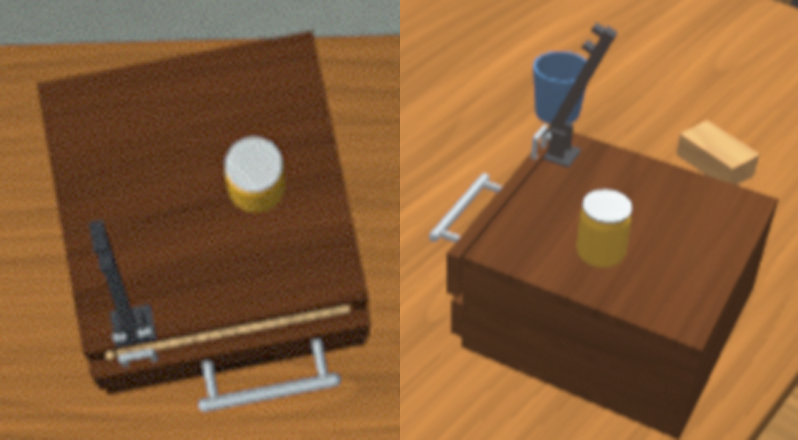

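The crop shows the tray a few mm open (pale gap along the chest front), the hook leaning back, and the staple standing on the front board beside the hook's foot.

```bash
python3 - <<'E'
from h import *
f=np.load("pics/top0.npz");p,d=f["p"],f["d"];X=cloud("top",d);z=X[...,2]
hsv=cv2.cvtColor(p,cv2.COLOR_RGB2HSV)
hm=(hsv[...,1]<60)&(hsv[...,2]>120);hm[:248]=0;hm[270:]=0;hm[:,:278]=0;hm[:,345:]=0
q=np.argwhere(hm)[:,::-1]
w=plane("top",q,.102)[:,:2]
# lowest (front) pixel per column
fr=np.array([[u,q[q[:,0]==u,1].max()] for u in np.unique(q[:,0])])
L=cv2.fitLine(fr[2:-2].astype(np.float32),cv2.DIST_HUBER,0,.01,.01).ravel()
dist=(q-L[2:])@np.array([-L[1],L[0]])*np.sign(L[0])
bar=w[abs(dist)<4.6]
V=np.linalg.svd(bar-bar.mean(0))[2] if 0 else np.linalg.eigh(np.cov(bar.T))[1][:,1]
V=V*np.sign(V[1]);t=(bar-bar.mean(0))@V;c=bar.mean(0)+V*(t.max()+t.min())/2
n=(bar-bar.mean(0))@np.array([V[1],-V[0]]);print("bar c",c,"len",np.ptp(t),"thick",np.ptp(n),"yaw",np.degrees(np.arctan2(-V[0],V[1])))
# chest side edges at z=.13 : raw 3D cloud points
roi=np.zeros(z.shape,bool);roi[110:275,210:360]=1
m=roi&(abs(z-.13)<.012)
Q=np.argwhere(m)[:,::-1]
def edge(pts,n):
    L=cv2.fitLine(np.float32(pts),cv2.DIST_HUBER,0,.01,.01).ravel();print(n,len(pts),"dir ang",np.degrees(np.arctan2(L[1],L[0])),"pt",L[2:]);return L
rows=range(150,215);l=[];r=[]
for v in rows:
    u=Q[Q[:,1]==v,0];l.append([u.min()-.5,v]);r.append([u.max()+.5,v])
cols=range(232,322);bk=[[u,Q[Q[:,0]==u,1].min()-.5] for u in cols]
A=edge(plane("top",l,.13)[:,:2],"left");B=edge(plane("top",r,.13)[:,:2],"right");C=edge(plane("top",bk,.13)[:,:2],"back")
E
```

```text
bar c [ 0.59532289 -0.00995025] len 0.11846864362560523 thick 0.011410412998926572 yaw 9.986573240078279
left 65 dir ang 9.797433 pt [0.7637927  0.16650374]
right 65 dir ang 9.889788 pt [ 0.7575855 -0.0779764]
back 90 dir ang -79.9795 pt [0.88379556 0.06274818]
```

Call:
apply_moves(motion=[{"jaw": -0.39, "xyz": [-577, -403, 0], "twist": 1.132}, {"jaw": -0.39, "xyz": [-577, -403, 0], "twist": 1.132}, {"jaw": -0.39, "xyz": [-577, -403, 0], "twist": 1.132}, {"jaw": -0.39, "xyz": [-577, -403, 0], "twist": 1.132}, {"jaw": -0.39, "xyz": [-577, -403, 0], "twist": 1.132}], grip_force=60)

```text
time: 0.72
ee_pos: [0.3455, 0.289, 0.2481]
tcp_rot: [180.0, -0.0, 110.7]
wrist_force: [0.5, 1.3, 0.2]
opening: 0.0261
grasp_force: 0.0
```

```bash
cat > go.py <<'E'
# usage: go.py x y z toolY_deg -> shift in tool axes (mm) and twist (rad)
import sys,numpy as np
from scipy.spatial.transform import Rotation as Ro
from workcell import sensors
s=sensors.get_obs();R=Ro.from_euler("xyz",s["tcp_rot"],degrees=True)
t=np.array(list(map(float,sys.argv[1:4])));yd=R.apply([0,1,0]);ya=np.degrees(np.arctan2(yd[1],yd[0]))
tw=-((float(sys.argv[4])-ya+180)%360-180)
print("t",s["time"],"pos",s["ee_pos"].round(4),"yang",ya.round(2),"q",s["q"].round(1),"open",s["opening"].round(4),"F",s["wrist_force"].round(1),"grip",s["grasp_force"])
print("shift mm",(R.inv().apply(t-s["ee_pos"])*1000).round(1),"twist",np.radians(tw).round(4))
E
python3 go.py .595 -.010 .25 9.9
```

```text
Traceback (most recent call last):
  File "go.py", line 8, in <module>
    print("t",s["time"],"pos",s["ee_pos"].round(4),"yang",ya.round(2),"q",s["q"].round(1),"open",s["opening"].round(4),"F",s["wrist_force"].round(1),"grip",s["grasp_force"])
                                                                                                 ^^^^^^^^^^^^^^^^^^
AttributeError: 'float' object has no attribute 'round'
```

```bash
sed -i 's/s\["opening"\].round(4)/round(s["opening"],4)/' go.py; python3 go.py .595 -.010 .25 9.9
```

```text
t 0.725 pos [0.3455 0.289  0.2481] yang 20.72 q [ 39.9  -8.6  -3.2  95.4   0.  109.2] open 0.0261 F [0.5 1.3 0.2] grip 0.0
shift mm [-367.9  127.6   -1.9] twist 0.1889
```

Call:
apply_moves(motion=[{"jaw": -0.39, "xyz": [-367, 127, 0], "twist": 0.189}, {"jaw": -0.39, "xyz": [-367, 127, 0], "twist": 0.189}, {"jaw": -0.39, "xyz": [-367, 127, 0], "twist": 0.189}, {"jaw": -0.39, "xyz": [-367, 127, 0], "twist": 0.189}, {"jaw": -0.39, "xyz": [-367, 127, 0], "twist": 0.189}])

```text
time: 1.35
ee_pos: [0.5471, 0.0499, 0.2481]
tcp_rot: [-180.0, -0.0, 100.2]
wrist_force: [0.3, 1.5, 0.9]
opening: 0.0259
grasp_force: 0.0
```

```bash
python3 go.py .595 -.010 .25 9.9
```

```text
t 1.35 pos [0.5471 0.0499 0.2481] yang 10.21 q [ 5.2  4.9 10.  95.1  0.  85. ] open 0.0259 F [0.3 1.5 0.9] grip 0.0
shift mm [-67.5  36.5  -1.9] twist 0.0055
```

Call:
apply_moves(motion=[{"jaw": -0.39, "xyz": [-60, 33, 0], "twist": 0.005}, {"jaw": -0.39, "xyz": [-60, 33, 0], "twist": 0.005}, {"jaw": -0.39, "xyz": [-60, 33, 0], "twist": 0.005}])

```text
time: 1.72
ee_pos: [0.5891, -0.0015, 0.2476]
tcp_rot: [-179.9, -0.0, 99.9]
wrist_force: [0.1, 0.5, 0.2]
opening: 0.026
grasp_force: 0.0
```

```bash
python3 go.py .595 -.010 .099 9.9
```

```text
t 1.725 pos [ 0.5891 -0.0015  0.2476] yang 9.89 q [-0.2 10.6 16.2 95.7  0.  80. ] open 0.026 F [0.1 0.5 0.2] grip 0.0
shift mm [ -9.4   4.6 148.6] twist -0.0002
```

Call:
apply_moves(motion=[{"jaw": -0.39, "xyz": [-9.4, 4.6, 10]}, {"jaw": -0.39, "xyz": [-9.4, 4.6, 50]}, {"jaw": -0.39, "xyz": [-9.4, 4.6, 90]}, {"jaw": -0.39, "xyz": [-9.4, 4.6, 90]}, {"jaw": -0.39, "xyz": [-9.4, 4.6, 90]}])

```text
validation failed for argument at $.mo...
```

```bash
python3 go.py .595 -.010 .099 9.9
```

```text
t 1.725 pos [ 0.5891 -0.0015  0.2476] yang 9.89 q [-0.2 10.6 16.2 95.7  0.  80. ] open 0.026 F [0.1 0.5 0.2] grip 0.0
shift mm [ -9.4   4.6 148.6] twist -0.0002
```

Call:
apply_moves(motion=[{"jaw": -0.39, "xyz": [-9.4, 4.6, 10], "twist": 0}, {"jaw": -0.39, "xyz": [-9.4, 4.6, 50], "twist": 0}, {"jaw": -0.39, "xyz": [-9.4, 4.6, 90], "twist": 0}, {"jaw": -0.39, "xyz": [-9.4, 4.6, 90], "twist": 0}, {"jaw": -0.39, "xyz": [-9.4, 4.6, 90], "twist": 0}])

```text
time: 2.35
ee_pos: [0.5957, -0.0093, 0.16]
tcp_rot: [179.9, 0.0, 100.0]
wrist_force: [0.3, -0.3, 0.6]
opening: 0.0264
grasp_force: 0.0
```

```bash
python3 go.py .595 -.010 .099 9.9
```

```text
t 2.35 pos [ 0.5957 -0.0093  0.16  ] yang 9.99 q [-0.9 10.3  6.2 85.8 -0.  79.1] open 0.0264 F [ 0.3 -0.3  0.6] grip 0.0
shift mm [-0.5 -0.9 61. ] twist 0.0016
```

Position is on target; descend, then grip.

Call:
apply_moves(motion=[{"jaw": -0.39, "xyz": [0, -1, 25], "twist": 0}, {"jaw": -0.39, "xyz": [0, -1, 45], "twist": 0}, {"jaw": -0.39, "xyz": [0, -1, 61], "twist": 0}, {"jaw": -0.39, "xyz": [0, -1, 61], "twist": 0}, {"jaw": -0.39, "xyz": [0, -1, 61], "twist": 0}])

```text
time: 2.98
ee_pos: [0.595, -0.0099, 0.0984]
tcp_rot: [179.9, 0.0, 99.9]
wrist_force: [-1.3, 0.5, -0.0]
opening: 0.0259
grasp_force: 0.0
```

Call:
apply_moves(motion=[{"jaw": -1, "xyz": [0, 0, 0], "twist": 0}, {"jaw": -1, "xyz": [0, 0, 0], "twist": 0}, {"jaw": -1, "xyz": [0, 0, 0], "twist": 0}, {"jaw": -1, "xyz": [0, 0, 0], "twist": 0}])

```text
time: 3.48
ee_pos: [0.5949, -0.0099, 0.0981]
tcp_rot: [179.9, 0.0, 99.9]
wrist_force: [0.4, 0.5, 5.5]
opening: 0.0092
grasp_force: 58.6
```

```bash
python3 go.py .4814 -.0301 .099 9.9
```

```text
t 3.475 pos [ 0.5949 -0.0099  0.0981] yang 9.95 q [-1.  10.7 -0.2 79.   0.  79.1] open 0.0092 F [0.4 0.5 5.5] grip 58.61596941947937
shift mm [  -0.3 -115.3   -1.1] twist 0.0008
```

Call:
apply_moves(motion=[{"jaw": -1, "xyz": [0, -10, 0], "twist": 0}, {"jaw": -1, "xyz": [0, -30, 0], "twist": 0}, {"jaw": -1, "xyz": [0, -55, 0], "twist": 0}, {"jaw": -1, "xyz": [0, -80, 0], "twist": 0}, {"jaw": -1, "xyz": [0, -95, 0], "twist": 0}])

```text
time: 4.1
ee_pos: [0.5005, -0.0266, 0.0981]
tcp_rot: [179.9, 0.0, 99.9]
wrist_force: [3.0, 0.5, 6.0]
opening: 0.0093
grasp_force: 59.7
```

Call:
apply_moves(motion=[{"jaw": -1, "xyz": [0, -4, 0], "twist": 0}, {"jaw": -1, "xyz": [0, -8, 0], "twist": 0}, {"jaw": -1, "xyz": [0, -12, 0], "twist": 0}, {"jaw": -1, "xyz": [0, -14, 0], "twist": 0}, {"jaw": -1, "xyz": [0, -14, 0], "twist": 0}])

```text
time: 4.72
ee_pos: [0.4874, -0.0289, 0.098]
tcp_rot: [179.9, 0.0, 99.9]
wrist_force: [-0.0, -0.6, 6.6]
opening: 0.0092
grasp_force: 59.9
```

```bash
python3 go.py .4814 -.0301 .099 9.9
```

```text
t 4.725 pos [ 0.4874 -0.0289  0.098 ] yang 9.94 q [ -3.4  -3.8 -15.4  78.3  -0.   76.7] open 0.0092 F [-0.  -0.6  6.6] grip 59.94917035102844
shift mm [-0.2 -6.1 -1. ] twist 0.0007
```

Call:
apply_moves(motion=[{"jaw": -1, "xyz": [0, -1, 0], "twist": 0}, {"jaw": -1, "xyz": [0, -2, 0], "twist": 0}, {"jaw": -1, "xyz": [0, -3, 0], "twist": 0}, {"jaw": -1, "xyz": [0, -4, 0], "twist": 0}, {"jaw": -1, "xyz": [0, -4, 0], "twist": 0}])

```text
time: 5.35
ee_pos: [0.4837, -0.0295, 0.098]
tcp_rot: [179.9, 0.0, 99.9]
wrist_force: [1.0, 0.0, 6.6]
opening: 0.0089
grasp_force: 59.9
```

Call:
apply_moves(motion=[{"jaw": -1, "xyz": [0, -1, 0], "twist": 0}, {"jaw": -1, "xyz": [0, -2, 0], "twist": 0}, {"jaw": -1, "xyz": [0, -2, 0], "twist": 0}])

```text
time: 5.72
ee_pos: [0.4836, -0.0295, 0.0981]
tcp_rot: [179.7, 0.0, 100.0]
wrist_force: [12.1, 2.2, -0.2]
opening: 0.0089
grasp_force: 59.4
```

Call:
apply_moves(motion=[{"jaw": -1, "xyz": [0, 1.8, 0], "twist": 0}, {"jaw": -0.45, "xyz": [0, 1.8, 0], "twist": 0}, {"jaw": -0.45, "xyz": [0, 1.8, 0], "twist": 0}, {"jaw": -0.45, "xyz": [0, 1.8, 0], "twist": 0}])

```text
time: 6.22
ee_pos: [0.4826, -0.0296, 0.0971]
tcp_rot: [-180.0, -0.0, 99.9]
wrist_force: [-1.8, -0.7, 2.0]
opening: 0.0231
grasp_force: 1.3
```

Call:
apply_moves(motion=[{"jaw": -0.45, "xyz": [0, 0, -20], "twist": 0}, {"jaw": -0.45, "xyz": [0, 0, -60], "twist": 0}, {"jaw": -0.45, "xyz": [0, 0, -120], "twist": 0}, {"jaw": 0, "xyz": [0, 0, -180], "twist": 0}, {"jaw": 0.3, "xyz": [0, 0, -250], "twist": 0}])

```text
time: 6.85
ee_pos: [0.4826, -0.0295, 0.3413]
tcp_rot: [-180.0, -0.0, 99.9]
wrist_force: [1.6, -0.4, 1.2]
opening: 0.0552
grasp_force: 0.0
```

```bash
python3 - <<'E'
from h import *
from workcell import camera
for n in("scene","top"):
    p,d=camera(n); cv2.imwrite(f"pics/{n}1.png",p[:,:,::-1]); np.savez(f"pics/{n}1.npz",p=p,d=d)
a=cv2.imread("pics/top1.png")[170:320,210:360];b=cv2.imread("pics/scene1.png")[135:315,285:465]
cv2.imwrite("pics/crop1.png",cv2.hconcat([cv2.resize(a,(400,400),interpolation=2),cv2.resize(b,(400,400),interpolation=2)]))
ex=np.array([.9851,.1719,0]);ey=np.array([-.1719,.9851,0]);pv=np.array([.6359,.0986,.158])
for n in("scene1","top1","scene0","top0"):
    X=cloud(n[:-1],np.load(f"pics/{n}.npz")["d"])-pv
    x,y,z=X@ex,X@ey,X[...,2]
    r=np.hypot(x,z);k=(abs(y)<.012)&(r>.06)&(r<.12)&(z>.04)&(abs(x)<.1)
    print(n,k.sum(),"y",np.median(y[k]).round(4),"ang",np.median(np.arctan2(z[k],-x[k])).round(3) if k.any() else 0)
E
python3 go.py .67 .104 .34 99.9
```

```text
scene1 166 y -0.0036 ang 1.919
top1 97 y -0.0012 ang 1.856
scene0 156 y -0.0037 ang 1.923
top0 98 y -0.0014 ang 1.856
t 6.95 pos [ 0.4839 -0.0296  0.3463] yang 9.94 q [ -3.5  -1.   15.1 105.6   0.   76.6] open 0.0553 F [ 0.8  0.3 -0.9] grip 0.0
shift mm [ 99.4 206.3   7.9] twist -1.5701
```

View pics/crop1.png

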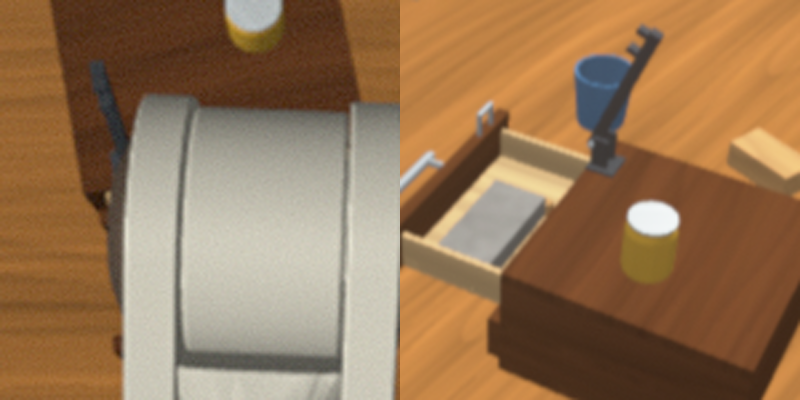

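Top view is mostly hidden by the arm, but shows the hook still leaning back. The scene crop shows the tray fully out with the staple standing on the front board at crop (487,115). Hook angle is about 1.89.

Call:
apply_moves(motion=[{"jaw": 0.1, "xyz": [98, 206, 0], "twist": -1.57}, {"jaw": 0.1, "xyz": [98, 206, 0], "twist": -1.57}, {"jaw": 0.1, "xyz": [98, 206, 0], "twist": -1.57}, {"jaw": 0.1, "xyz": [98, 206, 0], "twist": -1.57}, {"jaw": 0.1, "xyz": [98, 206, 0], "twist": -1.57}])

```text
time: 7.58
ee_pos: [0.6714, 0.1047, 0.3344]
tcp_rot: [-179.8, -0.3, 154.1]
wrist_force: [-0.6, 0.8, -0.6]
opening: 0.0468
grasp_force: 0.0
```

```bash
python3 go.py .6684 .1043 .345 99.9
```

```text
t 7.575 pos [0.6714 0.1047 0.3344] yang 64.13 q [  8.9  30.5  52.1 112.    0.   34.7] open 0.0468 F [-0.6  0.8 -0.6] grip 0.0
shift mm [  2.6  -1.7 -10.6] twist -0.6243
```

Call:
apply_moves(motion=[{"jaw": 0.1, "xyz": [2, -1, 0], "twist": -0.624}, {"jaw": 0.1, "xyz": [2, -1, 0], "twist": -0.624}, {"jaw": 0.1, "xyz": [2, -1, 0], "twist": -0.624}, {"jaw": 0.1, "xyz": [2, -1, 0], "twist": -0.624}, {"jaw": 0.1, "xyz": [2, -1, 0], "twist": -0.624}])

```text
time: 8.2
ee_pos: [0.6667, 0.1026, 0.339]
tcp_rot: [180.0, -0.1, -170.6]
wrist_force: [-0.4, -0.7, -0.0]
opening: 0.0473
grasp_force: 0.0
```

```bash
python3 go.py .6684 .1043 .256 99.9
```

```text
t 8.2 pos [0.6667 0.1026 0.339 ] yang 99.37 q [  8.7  29.4  51.1 111.8   0.   -0.6] open 0.0473 F [-0.4 -0.7 -0. ] grip 0.0
shift mm [-2.   1.4 83. ] twist -0.0092
```

Call:
apply_moves(motion=[{"jaw": 0.1, "xyz": [-2, 1.4, 5], "twist": -0.009}, {"jaw": 0.1, "xyz": [-2, 1.4, 30], "twist": -0.009}, {"jaw": 0.1, "xyz": [-2, 1.4, 60], "twist": -0.009}, {"jaw": 0.1, "xyz": [-2, 1.4, 82], "twist": -0.009}, {"jaw": 0.1, "xyz": [-2, 1.4, 82], "twist": -0.009}])

```text
time: 8.82
ee_pos: [0.6677, 0.1043, 0.2556]
tcp_rot: [180.0, -0.2, -170.1]
wrist_force: [-0.6, 0.3, 0.3]
opening: 0.0473
grasp_force: 0.0
```

```bash
python3 go.py .6684 .1043 .256 99.9
```

```text
t 8.825 pos [0.6677 0.1043 0.2556] yang 99.89 q [  8.9  24.2  34.1 100.1   0.   -1. ] open 0.0473 F [-0.6  0.3  0.3] grip 0.0
shift mm [-0.7 -0.1 -0.4] twist -0.0001
```

Close on the hook; then check its position.

Call:
apply_moves(motion=[{"jaw": -1, "xyz": [0, 0, 0], "twist": 0}, {"jaw": -1, "xyz": [0, 0, 0], "twist": 0}, {"jaw": -1, "xyz": [0, 0, 0], "twist": 0}, {"jaw": -1, "xyz": [0, 0, 0], "twist": 0}, {"jaw": -1, "xyz": [0, 0, 0], "twist": 0}], grip_force=50)

```text
time: 9.45
ee_pos: [0.6687, 0.1052, 0.2591]
tcp_rot: [179.9, 0.1, -170.0]
wrist_force: [-0.5, 4.9, 4.6]
opening: 0.0094
grasp_force: 49.4
```

```bash
python3 - <<'E'
import numpy as np
from workcell import sensors,camera
import cv2
p,_=camera("scene");cv2.imwrite("pics/grip.png",cv2.resize(p[100:260,300:500,::-1],(600,480),interpolation=2))
s=sensors.get_obs();print(s["ee_pos"],s["opening"],s["wrist_force"],s["grasp_force"])
ex=np.array([.9851,.1719,0]);pv=np.array([.6359,.0986,.158])
g=s["ee_pos"]+[0,0,.002]-pv;r=np.hypot(g@ex,g[2]);a0=np.arctan2(g[2],-(g@ex));print("r,a",r,a0)
# tool x ~ -ex, z down; shifts from grip pose along arc
for a in np.r_[np.arange(1.8,0,-.1),.0]: print(round(a,2),[round(1000*v,1) for v in (r*(np.cos(a)-np.cos(a0)),0,-r*(np.sin(a)-np.sin(a0)))])
E
```

```text
[0.66875701 0.10521013 0.25918136] 0.009505888656944088 [0.29555521 4.36248389 4.50558164] 49.41844403743744
r,a 0.10848453093403285 1.8847632909413856
1.8 [np.float64(8.9), 0, np.float64(-2.5)]
1.7 [np.float64(19.5), 0, np.float64(-4.4)]
1.6 [np.float64(30.3), 0, np.float64(-5.3)]
1.5 [np.float64(41.2), 0, np.float64(-5.0)]
1.4 [np.float64(51.9), 0, np.float64(-3.7)]
1.3 [np.float64(62.5), 0, np.float64(-1.3)]
1.2 [np.float64(72.8), 0, np.float64(2.1)]
1.1 [np.float64(82.7), 0, np.float64(6.5)]
1.0 [np.float64(92.1), 0, np.float64(11.9)]
0.9 [np.float64(100.9), 0, np.float64(18.2)]
0.8 [np.float64(109.1), 0, np.float64(25.4)]
0.7 [np.float64(116.5), 0, np.float64(33.3)]
0.6 [np.float64(123.0), 0, np.float64(41.9)]
0.5 [np.float64(128.7), 0, np.float64(51.2)]
0.4 [np.float64(133.4), 0, np.float64(60.9)]
0.3 [np.float64(137.1), 0, np.float64(71.1)]
0.2 [np.float64(139.8), 0, np.float64(81.6)]
0.1 [np.float64(141.4), 0, np.float64(92.4)]
0.0 [np.float64(142.0), 0, np.float64(103.2)]
```

View pics/grip.png

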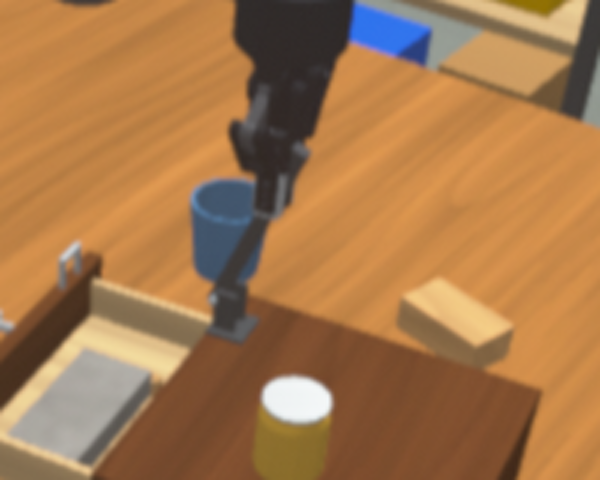

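The picture shows the hook pinched in its upper part between the pads, with the tray and staple clear. Next I swing it along the arc.

Call:
apply_moves(motion=[{"jaw": -1, "xyz": [8.9, 0, -3.5], "twist": 0}, {"jaw": -1, "xyz": [19.5, 0, -6], "twist": 0}, {"jaw": -1, "xyz": [30.3, 0, -7], "twist": 0}, {"jaw": -1, "xyz": [41.2, 0, -7], "twist": 0}, {"jaw": -1, "xyz": [51.9, 0, -5.7], "twist": 0}])

```text
time: 10.12
ee_pos: [0.6178, 0.0963, 0.2633]
tcp_rot: [179.9, 0.1, -170.0]
wrist_force: [3.9, 6.5, -6.4]
opening: 0.0095
grasp_force: 48.9
```

Call:
apply_moves(motion=[{"jaw": -1, "xyz": [10.6, 0, 2.4], "twist": 0}, {"jaw": -1, "xyz": [20.9, 0, 5.8], "twist": 0}, {"jaw": -1, "xyz": [30.8, 0, 10.2], "twist": 0}, {"jaw": -1, "xyz": [40.2, 0, 15.6], "twist": 0}, {"jaw": -1, "xyz": [49, 0, 21.9], "twist": 0}])

```text
time: 10.75
ee_pos: [0.5697, 0.0878, 0.2431]
tcp_rot: [179.9, 0.2, -170.0]
wrist_force: [1.9, 4.9, 3.9]
opening: 0.0094
grasp_force: 49.7
```

```bash
cat > arc.py <<'E'
import numpy as np
from workcell import sensors
s=sensors.get_obs();print(s["ee_pos"],s["opening"],s["wrist_force"],s["grasp_force"])
ex=np.array([.9851,.1719,0]);ey=np.array([-.1719,.9851,0]);pv=np.array([.6359,.0986,.158])
g=s["ee_pos"]+[0,0,.002]-pv;print("r,a,y",np.hypot(g@ex,g[2]),np.arctan2(g[2],-(g@ex)),g@ey)
E
python3 arc.py
```

```text
[0.56965177 0.08776649 0.24305021] 0.00943005339138147 [1.86915073 4.91530456 3.88875295] 49.693773686885834
r,a,y 0.10992402358895727 0.9139346612083733 0.0007159775644308982
```

Call:
apply_moves(motion=[{"jaw": -1, "xyz": [8.2, 0, 7.2], "twist": 0}, {"jaw": -1, "xyz": [15.6, 0, 15.1], "twist": 0}, {"jaw": -1, "xyz": [22.1, 0, 23.7], "twist": 0}, {"jaw": -1, "xyz": [27.8, 0, 33], "twist": 0}, {"jaw": -1, "xyz": [32.5, 0, 42.7], "twist": 0}])

```text
time: 11.38
ee_pos: [0.5366, 0.0819, 0.2006]
tcp_rot: [179.9, 0.1, -170.0]
wrist_force: [-6.2, 5.2, 7.1]
opening: 0.0092
grasp_force: 52.9
```

Call:
apply_moves(motion=[{"jaw": -1, "xyz": [3.7, 0, 10], "twist": 0}, {"jaw": -1, "xyz": [6.4, 0, 20], "twist": 0}, {"jaw": -1, "xyz": [7.5, 0, 28], "twist": 0}, {"jaw": -1, "xyz": [8, 0, 33], "twist": 0}, {"jaw": -1, "xyz": [8, 0, 35], "twist": 0}])

```text
time: 12.0
ee_pos: [0.5281, 0.0804, 0.1646]
tcp_rot: [179.9, -0.1, -170.0]
wrist_force: [-12.0, 4.0, 5.4]
opening: 0.0094
grasp_force: 53.3
```

```bash
python3 arc.py
```

```text
[0.52806016 0.08044232 0.16459591] 0.009388216514506907 [-11.97170418   4.0244163    5.35743096] 53.29788789153099
r,a,y 0.10969165405456528 0.07844474931834444 0.0006505368858325604
```

Call:
apply_moves(motion=[{"jaw": -1, "xyz": [1, 0, 2], "twist": 0}, {"jaw": -1, "xyz": [1.5, 0, 4], "twist": 0}, {"jaw": -1, "xyz": [1.5, 0, 6], "twist": 0}, {"jaw": -1, "xyz": [1.5, 0, 8], "twist": 0}, {"jaw": -1, "xyz": [1.5, 0, 8], "twist": 0}])

```text
time: 12.62
ee_pos: [0.5276, 0.0803, 0.1568]
tcp_rot: [179.9, 0.0, -170.0]
wrist_force: [-4.2, 4.6, 1.4]
opening: 0.0096
grasp_force: 52.6
```

```bash
python3 arc.py
```

```text
[0.52756971 0.08032598 0.15679016] 0.009645381253244378 [-4.17726059  4.55179947  1.37674747] 52.60172724723816
r,a,y 0.1098603129373506 0.0071925081569790775 0.0006202439784695461
```

Call:
apply_moves(motion=[{"jaw": -1, "xyz": [0, 0, 1], "twist": 0}, {"jaw": -1, "xyz": [0, 0, 2], "twist": 0}, {"jaw": -1, "xyz": [0, 0, 3], "twist": 0}, {"jaw": -1, "xyz": [0, 0, 3], "twist": 0}])

```text
time: 13.12
ee_pos: [0.5275, 0.0803, 0.1539]
tcp_rot: [179.9, 0.0, -170.0]
wrist_force: [-4.6, 5.2, 2.8]
opening: 0.0093
grasp_force: 52.6
```

Call:
apply_moves(motion=[{"jaw": -1, "xyz": [0, 0, 1], "twist": 0}, {"jaw": -1, "xyz": [0, 0, 2], "twist": 0}, {"jaw": -1, "xyz": [0, 0, 2], "twist": 0}])

```text
time: 13.5
ee_pos: [0.5276, 0.0803, 0.1519]
tcp_rot: [179.9, 0.0, -170.0]
wrist_force: [-5.5, 4.8, 2.6]
opening: 0.0091
grasp_force: 52.4
```

```bash
python3 arc.py
```

```text
[0.52757932 0.08034337 0.15190344] 0.00910346392933649 [-5.5397654   4.84963016  2.62031995] 52.404189705848694
r,a,y 0.10992138334127247 -0.03727672914381428 0.0006357186178971612
```

Call:
apply_moves(motion=[{"jaw": -1, "xyz": [0, 0, 1], "twist": 0}, {"jaw": -1, "xyz": [0, 0, 2], "twist": 0}, {"jaw": -1, "xyz": [0, 0, 3], "twist": 0}, {"jaw": -1, "xyz": [0, 0, 3], "twist": 0}])

```text
time: 14.0
ee_pos: [0.5276, 0.0804, 0.1489]
tcp_rot: [179.9, 0.0, -170.0]
wrist_force: [-5.6, 5.0, 3.7]
opening: 0.0091
grasp_force: 52.3
```

```bash
python3 arc.py; python3 - <<'E'
from workcell import camera
import cv2
p,_=camera("scene");q,_=camera("top")
cv2.imwrite("pics/down.png",cv2.hconcat([cv2.resize(p[135:255,280:400,::-1],(400,400),interpolation=2),cv2.resize(q[200:320,210:330,::-1],(400,400),interpolation=2)]))
E
```

```text
[0.52762432 0.08036546 0.14894074] 0.00907399731621791 [-5.55087495  4.95030797  3.73899702] 52.27318301796913
r,a,y 0.11002359346925808 -0.06420546610346395 0.0006497461191136679
```

View pics/down.png

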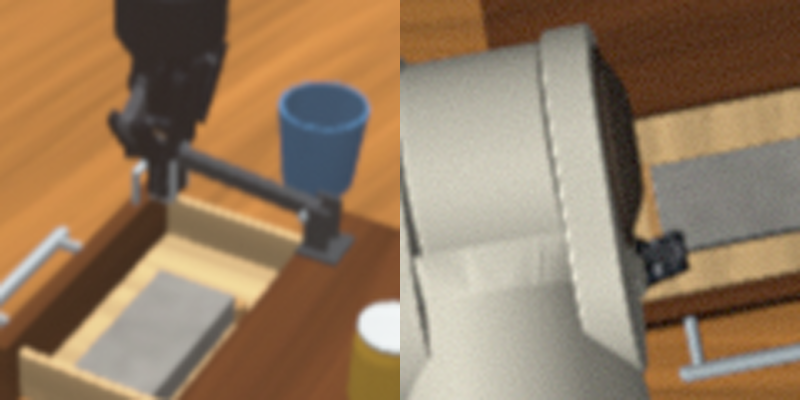

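The left crop shows the hook nearly level, from its foot at (330,205) to the pads at (180,150), still a little steeper than the tray wall. I'll measure its angle by depth.

```bash
cat > ang.py <<'E'
from h import *
from workcell import camera
ex=np.array([.9851,.1719,0]);ey=np.array([-.1719,.9851,0]);pv=np.array([.6359,.0986,.158])
for n in("scene","top"):
    D=np.mean([np.where((d:=camera(n)[1])>0,d,np.nan) for _ in range(4)],0)
    X=cloud(n,np.nan_to_num(D))-pv;x,y,z=-(X@ex),X@ey,X[...,2]
    for lo,hi in((.03,.05),(.05,.07),(.07,.09),(.09,.115),(.115,.15)):
        k=(abs(y)<.009)&(x>lo)&(x<hi)&(z>-.015)&(z<.05)
        if k.sum()>3: print(n,lo,hi,k.sum(),"x",x[k].mean().round(4),"z med",np.median(z[k]).round(4),"z90",np.percentile(z[k],90).round(4),"y",np.median(y[k]).round(4))
E
python3 ang.py
```

```text
scene 0.03 0.05 59 x 0.0403 z med 0.0071 z90 0.0097 y -0.0035
scene 0.05 0.07 54 x 0.0596 z med 0.0092 z90 0.0113 y -0.0034
scene 0.07 0.09 58 x 0.0794 z med 0.0103 z90 0.013 y -0.0038
scene 0.09 0.115 85 x 0.0972 z med 0.0143 z90 0.0436 y 0.002
scene 0.115 0.15 14 x 0.1259 z med -0.0052 z90 0.016 y -0.0029
```

```bash
cat > tray.py <<'E'
from h import *
from workcell import camera
import sys
ex=np.array([.9851,.1719,0]);ey=np.array([-.1719,.9851,0])
p,d=camera("top");hsv=cv2.cvtColor(p,cv2.COLOR_RGB2HSV)
X=cloud("top",d);ch=np.array([.7651,.0450,0]);Y=X-ch
x,y,z=Y@ex,Y@ey,X[...,2]
W=plane("top",np.mgrid[:480,:640][::-1].reshape(2,-1).T,.102).reshape(480,640,3)-ch
a,b=W@ex,W@ey
m=(hsv[...,1]<60)&(hsv[...,2]>120)&(a<-.26)&(a>-.32)&(abs(b+.025)<.075)&(abs(z-.1)<.02)
print("bar px",m.sum())
bb=b[m];aa=a[m]
for lo in np.arange(-.08,.03,.01):
    k=(bb>lo)&(bb<lo+.01)
    if k.sum(): print(lo.round(3),"x",aa[k].min().round(4),aa[k].max().round(4))
cv2.imwrite("pics/%s.png"%sys.argv[1],p[:,:,::-1])
p,d=camera("scene");X=cloud("scene",d);Y=X-ch;x,y,z=Y@ex,Y@ey,X[...,2]
# board top inner edge in scene cloud
k=(abs(z-.124)<.004)&(x<-.2)&(x>-.29)&(y<.06)&(y>-.11);print("board top x 5/50/95",np.percentile(x[k],[5,50,95]).round(4),k.sum())
k=(abs(z-.100)<.012)&(x<-.265)&(x>-.33)&(y<.04)&(y>-.09);print("bar x scene",np.percentile(x[k],[5,50,95]).round(4),k.sum())
k=(z>.132)&(z<.152)&(x<-.22)&(x>-.29)&(abs(y-.075)<.02);print("staple-ish",np.percentile(x[k],[5,50,95]).round(4) if k.any() else 0,k.sum())
E
python3 tray.py t2
python3 - <<'E'
from h import *
ex=np.array([.9851,.1719,0]);ey=np.array([-.1719,.9851,0]);ch=np.array([.7651,.0450,0])
for n in("scene0","scene1"):
    X=cloud("scene",np.load(f"pics/{n}.npz")["d"]);Y=X-ch;x,y,z=Y@ex,Y@ey,X[...,2]
    sh=.1134 if n=="scene0" else 0
    k=(z>.132)&(z<.152)&(x<-.22+sh)&(x>-.29+sh)&(abs(y-.075)<.02);print(n,"staple",np.percentile(x[k],[5,50,95]).round(4),k.sum())
    k=(abs(z-.124)<.004)&(x<-.2+sh)&(x>-.29+sh)&(y<.06)&(y>-.11)
    print("board",np.percentile(x[k],[5,50,95]).round(4),k.sum())
    k=(abs(z-.100)<.012)&(x<-.265+sh)&(x>-.33+sh)&(y<.04)&(y>-.09);print("bar",np.percentile(x[k],[5,50,95]).round(4),k.sum())
E
```

```text
bar px 302
-0.08 x -0.2945 -0.2619
-0.07 x -0.2945 -0.2614
-0.06 x -0.2946 -0.2852
-0.05 x -0.2946 -0.2852
-0.04 x -0.2946 -0.2853
-0.03 x -0.2943 -0.2857
-0.02 x -0.2939 -0.2849
-0.01 x -0.2943 -0.2849
-0.0 x -0.2944 -0.285
0.01 x -0.2944 -0.2842
0.02 x -0.2941 -0.261
board top x 5/50/95 [-0.2523 -0.2448 -0.2386] 336
bar x scene [-0.2922 -0.2855 -0.2717] 227
staple-ish [-0.2489 -0.2341 -0.2208] 61
scene0 staple [-0.1343 -0.1298 -0.1078] 84
board [-0.1388 -0.1303 -0.098 ] 424
bar [-0.1781 -0.1718 -0.1556] 250
scene1 staple [-0.2492 -0.245  -0.243 ] 48
board [-0.2524 -0.2447 -0.2384] 350
bar [-0.2918 -0.2853 -0.2719] 228
```

The tray is at its stop (bar at -290 mm, which is 0.120 out), but the hook stands at about 0.08 rad because the pads slid down the bar. I'll release it and press it home from above with shut fingertips.

Call:
apply_moves(motion=[{"jaw": -0.2, "xyz": [0, 0, 0], "twist": 0}, {"jaw": -0.2, "xyz": [0, 0, 0], "twist": 0}, {"jaw": -0.2, "xyz": [0, 0, 0], "twist": 0}, {"jaw": -0.2, "xyz": [0, 0, 0], "twist": 0}])

```text
time: 15.1
ee_pos: [0.5277, 0.0795, 0.1479]
tcp_rot: [-180.0, -0.0, -170.1]
wrist_force: [0.7, -0.4, -0.3]
opening: 0.0341
grasp_force: 0.0
```

```bash
python3 arc.py; python3 ang.py
```

```text
[0.5277179  0.0795427  0.14787438] 0.034068362793656305 [ 0.65485628 -0.37761542 -0.31951426] 0.0
r,a,y 0.1101462595631694 -0.07383823363901391 -0.00017684406188146355
scene 0.03 0.05 55 x 0.0402 z med 0.0074 z90 0.01 y -0.0033
scene 0.05 0.07 54 x 0.0594 z med 0.0092 z90 0.0111 y -0.0031
scene 0.07 0.09 58 x 0.0793 z med 0.0103 z90 0.0128 y -0.0034
scene 0.09 0.115 49 x 0.0981 z med 0.013 z90 0.0148 y -0.0031
scene 0.115 0.15 4 x 0.1185 z med 0.0151 z90 0.0165 y -0.004
```

Call:
apply_moves(motion=[{"jaw": -0.2, "xyz": [0, 0, -20], "twist": 0}, {"jaw": -0.2, "xyz": [0, 0, -45], "twist": 0}, {"jaw": -1, "xyz": [-6, 0, -65], "twist": 0}, {"jaw": -1, "xyz": [-6, 0, -65], "twist": 0}, {"jaw": -1, "xyz": [-6, 0, -65], "twist": 0}])

```text
time: 16.12
ee_pos: [0.5333, 0.0806, 0.2119]
tcp_rot: [180.0, -0.1, -170.1]
wrist_force: [-0.2, -0.5, -0.6]
opening: -0.0002
grasp_force: 0.0
```

```bash
python3 arc.py; python3 ang.py
```

```text
[0.5332805  0.08063273 0.21188213] -0.00017309061126294346 [-0.15248565 -0.47701242 -0.58159866] 0.0
r,a,y 0.11822049773638614 0.49234545591322787 -5.926860690486996e-05
scene 0.03 0.05 59 x 0.0401 z med 0.0077 z90 0.0097 y -0.0037
scene 0.05 0.07 53 x 0.0598 z med 0.0093 z90 0.0116 y -0.0031
scene 0.07 0.09 56 x 0.0795 z med 0.0098 z90 0.013 y -0.0036
scene 0.09 0.115 99 x 0.1017 z med 0.0138 z90 0.0439 y -0.0037
scene 0.115 0.15 112 x 0.1302 z med 0.0106 z90 0.0171 y -0.0035
```

Call:
apply_moves(motion=[{"jaw": -1, "xyz": [0, 0, 10], "twist": 0}, {"jaw": -1, "xyz": [0, 0, 18], "twist": 0}, {"jaw": -1, "xyz": [0, 0, 21], "twist": 0}, {"jaw": -1, "xyz": [0, 0, 24], "twist": 0}, {"jaw": -1, "xyz": [0, 0, 24], "twist": 0}])

```text
time: 17.15
ee_pos: [0.5335, 0.0807, 0.1887]
tcp_rot: [180.0, -0.0, -170.1]
wrist_force: [-0.0, 0.4, -0.1]
opening: -0.0002
grasp_force: 0.0
```

Call:
apply_moves(motion=[{"jaw": -1, "xyz": [0, 0, 2], "twist": 0}, {"jaw": -1, "xyz": [0, 0, 4], "twist": 0}, {"jaw": -1, "xyz": [0, 0, 4], "twist": 0}])

```text
time: 17.52
ee_pos: [0.5335, 0.0807, 0.1847]
tcp_rot: [-180.0, -0.0, -170.1]
wrist_force: [-0.1, 0.1, -0.5]
opening: 0.0
grasp_force: 0.0
```

```bash
python3 arc.py; python3 ang.py
```

```text
[0.5335475  0.0806733  0.18472996] 3.689635784603649e-05 [-0.07680317  0.05912577 -0.51402198] 0.0
r,a,y 0.10780769951450997 0.2697522138264125 -6.51930226451946e-05
scene 0.03 0.05 59 x 0.0406 z med 0.005 z90 0.0074 y -0.0035
scene 0.05 0.07 54 x 0.0606 z med 0.0061 z90 0.0081 y -0.0035
scene 0.07 0.09 53 x 0.0801 z med 0.0062 z90 0.0089 y -0.0036
scene 0.09 0.115 113 x 0.0982 z med 0.0126 z90 0.0418 y -0.0042
scene 0.115 0.15 104 x 0.1309 z med 0.004 z90 0.0103 y -0.0036
```

The hook is moving down freely, now at about 0.04. I'll keep pressing until the stop is felt.

Call:
apply_moves(motion=[{"jaw": -1, "xyz": [0, 0, 1], "twist": 0}, {"jaw": -1, "xyz": [0, 0, 2], "twist": 0}, {"jaw": -1, "xyz": [0, 0, 3], "twist": 0}, {"jaw": -1, "xyz": [0, 0, 4], "twist": 0}, {"jaw": -1, "xyz": [0, 0, 4], "twist": 0}])

```text
time: 18.55
ee_pos: [0.5336, 0.0807, 0.181]
tcp_rot: [-180.0, 0.0, -170.1]
wrist_force: [0.0, -0.8, 2.2]
opening: -0.0003
grasp_force: 1.1
```

Call:
apply_moves(motion=[{"jaw": -1, "xyz": [0, 0, 1], "twist": 0}, {"jaw": -1, "xyz": [0, 0, 2], "twist": 0}, {"jaw": -1, "xyz": [0, 0, 2], "twist": 0}])

```text
time: 18.92
ee_pos: [0.5336, 0.0807, 0.1808]
tcp_rot: [-180.0, 0.1, -170.1]
wrist_force: [-5.1, -0.6, 14.2]
opening: 0.0003
grasp_force: 7.1
```

```bash
python3 arc.py; python3 ang.py
```

```text
[0.53360224 0.08069831 0.18077516] 0.00030009804624150504 [-5.08839361 -0.63436581 14.18201719] 7.060255938267801
r,a,y 0.10676516921342578 0.23418759815195211 -4.99669780459298e-05
scene 0.03 0.05 59 x 0.0404 z med 0.004 z90 0.0061 y -0.0035
scene 0.05 0.07 51 x 0.0601 z med 0.003 z90 0.0062 y -0.0034
scene 0.07 0.09 54 x 0.0799 z med 0.0034 z90 0.0062 y -0.0034
scene 0.09 0.115 115 x 0.0978 z med 0.0123 z90 0.0388 y -0.0039
scene 0.115 0.15 95 x 0.1309 z med 0.0007 z90 0.006 y -0.0037
```

The hook is level (its top 6 mm above the pivot along its whole length) and the stop is felt at 14 N. Now I retreat and check once more.

Call:
apply_moves(motion=[{"jaw": -1, "xyz": [0, 0, -10], "twist": 0}, {"jaw": -1, "xyz": [0, 0, -50], "twist": 0}, {"jaw": -1, "xyz": [0, 0, -100], "twist": 0}, {"jaw": -1, "xyz": [100, 0, -120], "twist": 0}, {"jaw": -1, "xyz": [150, 0, -120], "twist": 0}])

```text
time: 19.95
ee_pos: [0.4113, 0.0593, 0.2971]
tcp_rot: [-180.0, 0.0, -170.1]
wrist_force: [0.2, 0.3, 0.9]
opening: 0.0002
grasp_force: 0.0
```

Call:
apply_moves(motion=[{"jaw": -1, "xyz": [60, 0, 0], "twist": 0}, {"jaw": -1, "xyz": [60, 0, 0], "twist": 0}, {"jaw": -1, "xyz": [60, 0, 0], "twist": 0}])

```text
time: 20.32
ee_pos: [0.3531, 0.0491, 0.2969]
tcp_rot: [-180.0, 0.1, -170.1]
wrist_force: [-0.4, -0.2, 0.1]
opening: -0.0002
grasp_force: 0.0
```

```bash
python3 ang.py; python3 tray.py t3 | tail -3; python3 - <<'E'
from workcell import camera
import cv2
p,_=camera("scene");q,_=camera("top")
cv2.imwrite("pics/end.png",cv2.hconcat([cv2.resize(p[135:335,280:480,::-1],(400,400),interpolation=2),cv2.resize(q[120:320,140:340,::-1],(400,400),interpolation=2)]))
E
```

```text
scene 0.03 0.05 58 x 0.0404 z med 0.0037 z90 0.0062 y -0.0036
scene 0.05 0.07 49 x 0.0602 z med 0.0036 z90 0.006 y -0.0036
scene 0.07 0.09 55 x 0.08 z med 0.0038 z90 0.0063 y -0.0034
scene 0.09 0.115 70 x 0.1036 z med 0.0031 z90 0.0061 y -0.0035
scene 0.115 0.15 100 x 0.1297 z med 0.0014 z90 0.0059 y -0.0036
top 0.03 0.05 45 x 0.04 z med 0.0046 z90 0.0064 y -0.0009
top 0.05 0.07 48 x 0.0595 z med 0.0049 z90 0.0064 y -0.0005
top 0.07 0.09 49 x 0.0799 z med 0.0049 z90 0.0065 y -0.0006
top 0.09 0.115 61 x 0.1028 z med 0.0051 z90 0.0065 y -0.0005
top 0.115 0.15 87 x 0.1309 z med 0.0045 z90 0.0061 y -0.0009
board top x 5/50/95 [-0.2525 -0.2446 -0.2383] 349
bar x scene [-0.2921 -0.2852 -0.273 ] 227
staple-ish [-0.2592 -0.2455 -0.2315] 61
```

View pics/end.png

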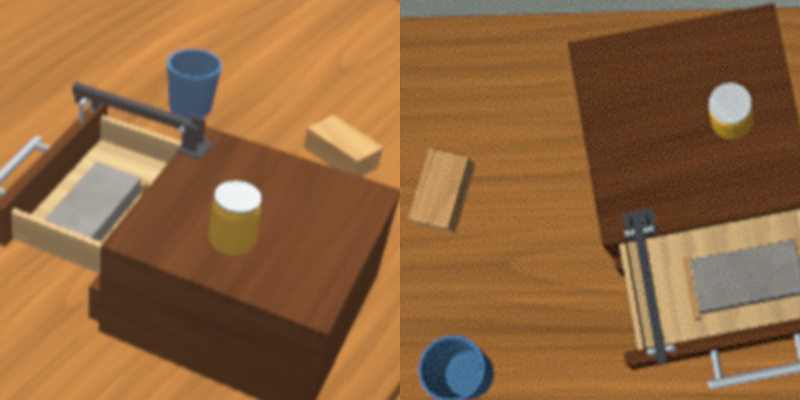

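The picture shows the tray out and the hook level with its claw over the staple (left crop (85,100), right crop (658,350)). The tin, cup and block stand where they were, and the robot is clear.

```bash
python3 -c "
from workcell import bot
print(bot.job_done())"
```

```text
the job is handed in; nothing more can be done
None
```

The tray is pulled out to its stop, the hook's claw is fully home over the staple, and the job was handed in at about 21 s with the robot clear; the tin, cup, block and lower drawer look undisturbed in the final views, while the brush, well away from all the moves, was not in them.

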